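Shift the tractor gear selector into third on the bench

TASK

The gear selector of a compact tractor is bolted to the bench, with its red-knobbed stick standing somewhere in the left-hand slot (first/second) of the H-shaped gate. Push the stick with the fingertips to neutral, across to the right, and forward as far as it goes into third, the far right-hand slot (marked with three dots), then move clear. Only push it, without forcing it against the gate: do not pinch the stick or pull it upward, and leave the loose things round it where they lie.

Things in the scene. Friction and masses are not known exactly. Their poses are not given: they have to be found in the camera images.
- shifter: the selector unit, fixed to the bench: steel foot 190x170x10 mm, green housing 140x120 mm, bright gate plate on top, its upper face 85 mm above the bench. Origin: centre of the underside; x points forward (away from the robot, turned with the unit), y to its left, z up. The stick pivots about a point 30 mm above the origin
- gate (a point): centre of the H-shaped opening, on the plate's upper face. Two slots along the unit's x, at y = +15 mm (left: first forward, second back) and y = -15 mm (right: third forward, fourth back), joined only by a cross lane at x = 0. All 16 mm wide, stick 11 mm thick there; tongues between the slots have slightly rounded corners. One to four black dots number the slot ends
- knob (a point): centre of the red ball knob, 40 mm across, 135 mm from the pivot along the stick (165 mm above the bench when upright); shaft below it 15 mm thick. From the pivot, in the unit's frame: 0.135*(sin(f), -sin(a)*cos(f), cos(a)*cos(f)) m, a = stick_across, f = stick_fore. The stick stays where it is left; about 2 to 3 N at the knob move it
- stick_across (a joint): sideways lean of the stick, rad: 0 upright, positive to the unit's right (-y). About -0.27 in the left slot, +0.27 in the right slot, stops at -0.305 and +0.305
- stick_fore (a joint): forward lean of the stick, rad: 0 neutral (the only place where it can cross, within about 0.045; further off, the tongues block it), positive forward; stops at +0.35 (fully in first or third) and -0.35 (second or fourth)
- stick_lift (a joint): how far the stick is pulled up along its own axis, m: 0 seated; a spring holds it down with about 10 N; it need not and must not be lifted
- knob_front: the forward quarter of knob and shaft (no part of its own to see); origin at the stick's pivot, axes those of the stick
- knob_back: the rear quarter of knob and shaft, likewise
- knob_left: the left quarter of knob and shaft, likewise
- knob_right: the right quarter of knob and shaft, likewise
- wrench: combination wrench, 189 mm long, 7 mm thick, lying beside the unit; loose bystander; origin at the centre of its underside
- nipple: hexagonal brass pipe nipple, 56 mm long, lying beside the unit; loose bystander; origin at the centre of its underside
- tee: dark grey pipe tee, 68 mm long, 35 mm high, beside the unit; loose bystander; origin at the centre of its underside
- tape_measure: yellow tape measure, 38x82x67 mm; loose bystander; origin at the centre of its underside
- screwdriver: amber-handled screwdriver, 198 mm long; loose bystander; origin at the centre of its underside

How it is judged (in metres and radians):
On the way:
1. the stick has come across through neutral to the right-hand side of the gate (value of joint stick_across above 0.19 rad and value of joint stick_fore between -0.1 and 0.15 rad), for 0.05 s.
At the end, for the whole second after the job is handed in: the stick rests fully forward in the right-hand slot: forward lean over 0.29 of 0.35 rad, lean to the right over 0.18 rad, seated (lifted under 4 mm) and still (value of joint stick_across above 0.18 rad and value of joint stick_fore above 0.29 rad and value of joint stick_lift below 0.004 m and velocity of joint stick_fore between -0.05 and 0.05 rad/s); the robot touches nothing.
It fails at once if the stick is forced: the fingers press on the stick or its unit with over 40 N (contact force between the fingers and shifter above 40 N).
It fails at once if the stick is pulled up more than 8 mm (value of joint stick_lift above 0.008 m).
It fails at once if the stick is pinched: the fingers press with over 2 N on two opposite sides of knob or shaft at once ((contact force between the fingers and knob_front above 2 N and contact force between the fingers and knob_back above 2 N) or (contact force between the fingers and knob_left above 2 N and contact force between the fingers and knob_right above 2 N)).
It fails at once if a loose bystander is moved more than 30 mm (distance of any of wrench, nipple, tee, tape_measure, screwdriver from where it was at the start of the episode above 0.03 m).
It also fails if it takes over 69 s, if anything falls off the work surface, if the arm or the gripper's body presses on something with over 40 N, if the wrist force passes 120 N, or if a joint passes its speed limit or range.

ROBOT

A 6-joint arm with a two-finger parallel gripper is mounted at the origin on a cart in front of the work surface, level with it; the furniture and walls round the work are solid. World frame = base frame: x ahead of the robot, y to its left, z up, the work surface at z = 0. Lengths are in m, angles in degrees, forces in N, time in s.
With the tool pointing down it reaches from about 0.4 to 0.825 m from the base axis. Payload 7 kg.
Tool frame: the origin (TCP) lies midway between the tips of the shut fingers; the grasp point (between the pads) lies 19 mm behind it; z points along the fingers, y is the line along which they close (so a half turn about z gives the same grasp; the last joint's range is limited). The gripper opens to 88 mm and grips with 3 to 60 N. Pads are 19 mm wide; open, the fingers measure 130 mm over their backs; the gripper's body (78 mm by 193 mm) begins 47 mm behind the grasp point.
Start: joints at [93.341, 20.546, 0.682, 0, -70.136, -16.507], TCP at [0.154, 0.657, 0.227] pointing down, gripper open.
Joint ranges: [-176.03, 176.03], [-82.01, 121.73], [-58.28, 71.71], [-173.87, 95.51], [-174.79, -0.11], [-173.66, 173.66]. Speed limits (degrees/s): [136.94, 136.94, 172.46, 180, 180, 180].

INTERFACE

Orientations are given as a 3x3 rotation matrix whose columns are the frame's x, y, z axes.
In Python, from rig import robot gives the robot as it stands. Calls block until the motion is done:
- robot.goto(position, orientation): joint-space move of the TCP to a pose.
- robot.servo_line(position, ori=None, speed=0.15): straight line of the TCP; ori=None keeps the orientation; speed is the mean speed in m/s.
- robot.movej(angles): joint-space move.
- robot.move_gripper(opening): opening from 0.0 (shut) to 1.0 (fully open); the grip force is fixed at half the most; returns when the fingers have stopped.
- robot.dwell(seconds).
- robot.ik(position, orientation): joint angles nearest the present ones, or None.
- robot.grab_frame(name): name is "scene" or "top"; returns (picture, depth): 480x640x3 uint8, red, green, blue; 480x640 float32, m along the optical axis (not along the pixel's ray), 0 where there is no reading.
- robot.camera_info(name): a dict with "vfov" (degrees; the focal length in pixels is half the picture's height over the tangent of half this angle, whatever the lens; pixels are square), "cx", "cy" (the principal point, pixels), "view" (4x4, takes a point from world to camera coordinates). Camera axes: x right, y down, z forward; pixel columns grow to the right and rows downward; lengths in m; the calibration is good to about 2 mm. A picture is of the moment at which its call begins. camera_info takes no time and is no camera call.
A pose or a line that the arm cannot do raises robot.Unreachable and nothing moves.
- robot.job_done(): hands the job in; it is judged then, once.
Readings, each from a call of its own:
- robot.read_t(): time.
- robot.read_qpos(): joint angles.
- robot.read_qvel(): joint speeds.
- robot.read_effort(): joint torques, N m.
- robot.read_position(): TCP position.
- robot.read_tcp_rot(): TCP orientation.
- robot.read_force(): force on the tool from outside, world axes, zero at the start.
- robot.read_ft_torque(): the same for the moment, N m.
- robot.read_grip_width(): opening from 0.0 (shut) to 1.0 (fully open).
- robot.read_finger_force(): force on a finger pad.
Only numpy, scipy, OpenCV 4.12 (cv2) and the standard library are available. Lean on these libraries where they do the work, as an engineer would, in place of code of your own. Each camera call takes 0.05 s, during which the arm holds its last target. There are 200 camera calls.

## Working session

There is one attempt and no reset: what is moved stays moved. The work goes in short steps, each a Python script; the robot and the scene stay as the last script left them, time stands still between calls to the robot, and variables do not carry over. Pictures are saved under pics/ and viewed, at most 10 in all, crops included, and the job is handed in when it is done.

```bash
ls; mkdir -p pics
cat > h.py <<'E'
import numpy as np, cv2
from rig import robot
def cam(n):
    i=robot.camera_info(n); V=np.array(i["view"]); f=240/np.tan(np.radians(i["vfov"])/2)
    return f,i["cx"],i["cy"],V
def ray(n,u,v):
    f,cx,cy,V=cam(n); R=V[:3,:3]
    return -R.T@V[:3,3], R.T@np.array([(u-cx)/f,(v-cy)/f,1.])
def onz(n,u,v,z):
    o,d=ray(n,u,v); return o+d*(z-o[2])/d[2]
def cloud(n,D):
    f,cx,cy,V=cam(n); v,u=np.mgrid[:480,:640]
    P=np.stack([(u-cx)/f*D,(v-cy)/f*D,D],-1)
    return (P-V[:3,3])@V[:3,:3]
E
python3 - <<'E'
from h import *
for n in("scene","top"):
    p,d=robot.grab_frame(n); cv2.imwrite(f"pics/{n}0.png",p[:,:,::-1]); np.save(n+"0.npy",d); np.save(n+"0p.npy",p)
    f,cx,cy,V=cam(n); print(n,f,cx,cy,-V[:3,:3].T@V[:3,3],V[2,:3])
E
```

```text
pics
scene 451.5684813828197 318.9741572714313 239.9744401246232 [0.16692249 0.39640613 0.84871711] [ 0.4011818  -0.52650701 -0.74956223]
top 474.8185207654958 314.9159659601595 235.22897920043283 [ 0.48901823 -0.11059853  1.1039539 ] [ 0.08270631  0.00873292 -0.9965357 ]
```

View pics/scene0.png

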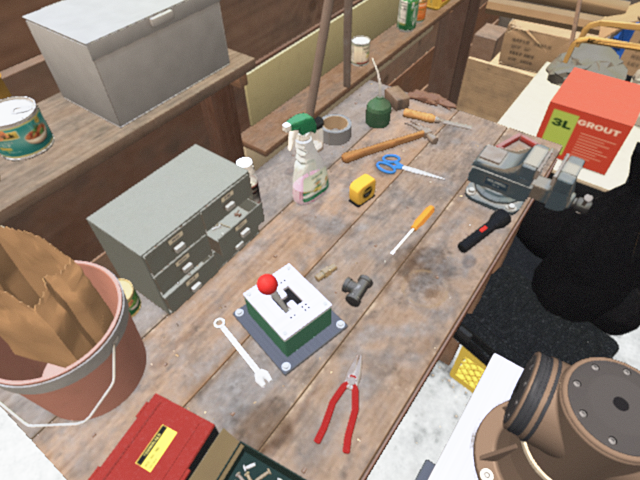

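View pics/top0.png

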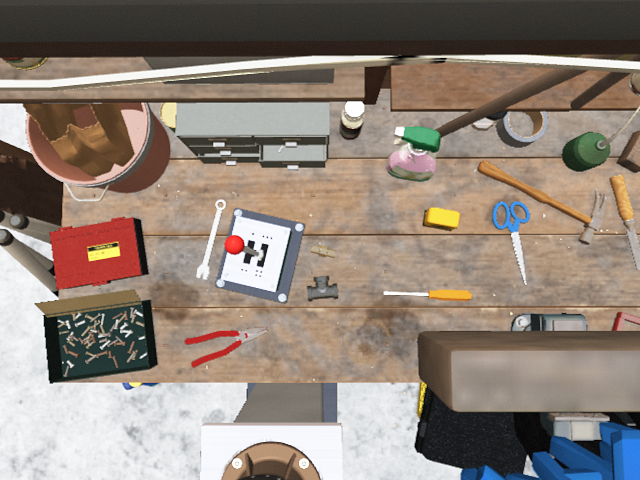

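Run:
```python
from h import *
p=np.load("top0p.npy"); D=np.load("top0.npy"); C=cloud("top",D)
# plate: points at z~0.085 near unit
roi=np.zeros((480,640),bool); roi[195:315,205:315]=1
m=roi&(abs(C[...,2]-.085)<.012)&(p.min(-1)>120)
f,cx,cy,V=cam("top")
print("plate z",np.median(C[m][:,2]),m.sum())
mm=cv2.morphologyEx(m.astype(np.uint8),cv2.MORPH_OPEN,np.ones((3,3)))
c=max(cv2.findContours(mm,0,2)[0],key=cv2.contourArea)
q=np.array([onz("top",u,v,.085)[:2] for u,v in cv2.convexHull(c)[:,0]],np.float32)
r=cv2.minAreaRect(q); print("plate rect",r, cv2.boxPoints(r).round(4).tolist())
# foot
h=roi&(abs(C[...,2]-.01)<.008)&(p.max(-1).astype(int)-p.min(-1)<45)&(p.max(-1)<130)
# knob
for n in("top","scene"):
    p=np.load(n+"0p.npy"); C=cloud(n,np.load(n+"0.npy")); P=p.astype(int)
    k=(P[...,0]>150)&(P[...,1]<70)&(P[...,2]<70)&(C[...,2]>.1)&(C[...,2]<.25)
    nn,l,s,ce=cv2.connectedComponentsWithStats(k.astype(np.uint8)); print(s[1:],ce[1:])
    i=1+np.argmax(s[1:,4]); X=C[l==i]
    A=np.c_[2*X,np.ones(len(X))]; w=np.linalg.lstsq(A,(X**2).sum(1),rcond=None)[0]; print(n,"sphere",w[:3],np.sqrt(w[3]+w[:3]@w[:3]))
    o,d=ray(n,*ce[i]); print("ray",o,d/np.linalg.norm(d)); print("at z .155",onz(n,*ce[i],.155))
a=cv2.imread("pics/top0.png")[195:315,200:360]; b=cv2.imread("pics/scene0.png")[250:380,215:375]
cv2.imwrite("pics/crop0.png",np.vstack([cv2.resize(a,(720,540))[:300],cv2.resize(b,(720,585))[40:340]]))
```

```text
plate z 0.08356111444070417 2979
plate rect ((0.5344436168670654, 0.026862934231758118), (0.12063014507293701, 0.13972285389900208), 76.66792297363281) [[0.45260000228881836, -0.015699999406933784], [0.5885000228881836, -0.0478999987244606], [0.6162999868392944, 0.06939999759197235], [0.4803999960422516, 0.10170000046491623]]
[[225 236  19  18 245]] [[233.84897959 244.56326531]]
top sphere [0.54890171 0.05916542 0.16183022] 0.017896423673483434
ray [ 0.48901823 -0.11059853  1.1039539 ] [ 0.06253054  0.17691729 -0.98223735]
at z .155 [0.54942991 0.06032386 0.155     ]
[[258 275  19  19 151]] [[268.72847682 286.05298013]]
scene sphere [0.54937594 0.0595144  0.16380317] 0.017910516400888078
ray [0.16692249 0.39640613 0.84871711] [ 0.44180082 -0.39393193 -0.80599607]
at z .155 [0.54717842 0.05735073 0.155     ]
```

View pics/crop0.png

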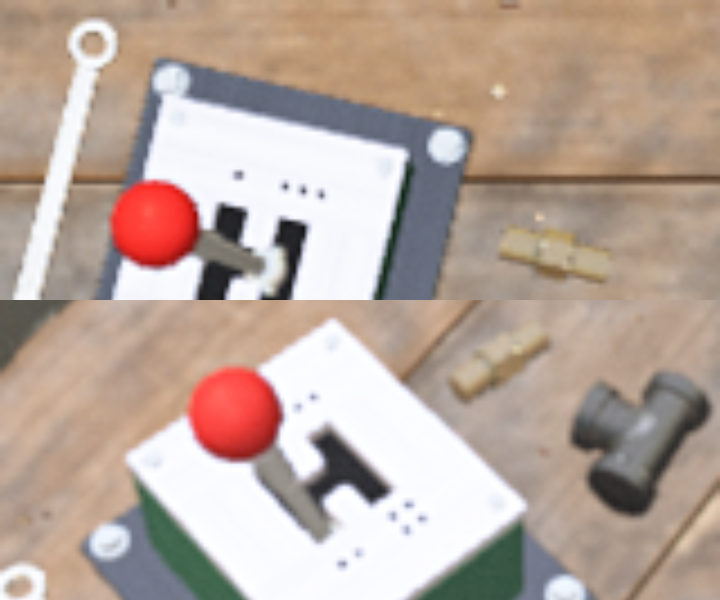

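The crop confirms the layout: the one-dot and three-dot ends are at the far side. The plate measures 121 x 140 mm, so the size is right. The knob sits at about (0.549, 0.060, 0.161), which gives a≈-0.26 and f≈+0.05. Next I check how tall things are along the approach and raise the arm.

```bash
cat >> h.py <<'E'
yaw=np.radians(-13.33); c0=np.array([.5344,.0269])
Rz=np.array([[np.cos(yaw),-np.sin(yaw)],[np.sin(yaw),np.cos(yaw)]])
def W(x,y,z): return [*(c0+Rz@[x,y]),z]
# tool z down, tool y along unit y (or its negative)
def ORI(s=1):
    y=np.array([*(Rz@[0,s]),0]); z=np.array([0,0,-1.]); return np.c_[np.cross(y,z),y,z]
def knob(n="top"):
    p,d=robot.grab_frame(n); P=p.astype(int); C=cloud(n,d)
    k=(P[...,0]>150)&(P[...,1]<70)&(P[...,2]<70)&(C[...,2]>.1)&(C[...,2]<.25)&(abs(C[...,0]-.535)<.12)&(abs(C[...,1]-.027)<.12)
    X=C[k]
    if len(X)<60: return p,None
    w=np.linalg.lstsq(np.c_[2*X,np.ones(len(X))],(X**2).sum(1),rcond=None)[0]
    u=Rz.T@(w[:2]-c0); f=np.arcsin(u[0]/.135); a=-np.arcsin(u[1]/.135/np.cos(f))
    return p,(round(a,3),round(f,3),np.r_[u,w[2]].round(4),len(X))
E
python3 - <<'E'
from h import *
H=np.full((12,16),-1.)
for n in("top","scene"):
    C=cloud(n,np.load(n+"0.npy")); d=np.load(n+"0.npy")
    X=C[(d>0)]
    for x,y,z in X[::3]:
        i=int((x-0.)//.08); j=int((y+.4)//.08)
        if 0<=i<12 and 0<=j<16: H[i,j]=max(H[i,j],z)
print("cols y=-.4.. step .08, rows x=0.. step .08"); print(H.round(2))
for s in(1,-1):
    for q in(W(.05,.035,.15),W(0,.08,.15),W(-.04,-.036,.15),W(.02,-.036,.15),W(.05,.035,.35)):
        print(s,np.round(robot.ik(q,ORI(s)),0))
E
```

```text
cols y=-.4.. step .08, rows x=0.. step .08
[[-0.9  -0.9  -0.8   0.02  0.28  0.28  0.02 -0.8  -0.9  -0.9  -0.9  -0.9
  -0.9  -0.9  -0.9  -0.9 ]
 [-0.9  -0.9  -0.    0.02  0.26  0.26  0.02 -1.   -1.   -1.   -1.   -0.52
  -0.59 -1.   -1.   -1.  ]
 [-0.9  -0.89 -0.81 -0.8  -0.9  -1.   -1.   -1.   -1.   -1.   -1.   -1.
  -1.   -1.   -1.   -1.  ]
 [ 0.03  0.01  0.01  0.01  0.01  0.01  0.02  0.02  0.06  0.06  0.06  0.06
  -1.   -1.   -1.   -1.  ]
 [ 0.03  0.85  0.89  0.01  0.01  0.02  0.02  0.02  0.06  0.03  0.05  0.06
  -1.   -1.   -1.   -1.  ]
 [ 0.02  0.9   0.91  0.04  0.09  0.09  0.09  0.01  0.09  0.09  0.09  0.09
  -0.08 -1.   -1.   -1.  ]
 [ 0.01  0.01  1.01  1.02  1.02  0.18  0.09  0.01  0.06  0.06  0.05  0.16
   0.06 -1.   -1.   -1.  ]
 [ 0.8   0.83  0.83  0.83  0.83  0.83  0.83  0.01  0.05  0.06  0.06  0.17
   0.12 -1.   -1.   -1.  ]
 [ 0.16  0.19  0.01  0.01  0.1   0.01  0.01  0.01  0.26  0.3   0.21  0.
   0.1  -1.   -1.   -1.  ]
 [ 0.29  0.26  0.45  0.58  0.59  0.59  0.58  0.45  0.49  0.48  0.23  0.09
   0.1  -1.   -1.   -1.  ]
 [ 0.15  0.15  0.45  0.21  0.58  0.59  0.58  0.51  0.5   0.31  0.24  0.09
  -1.   -1.   -1.   -1.  ]
 [ 0.46  0.47  0.32  0.29  0.29  0.59  0.6   0.52  0.29  0.05  0.    0.
  -1.   -1.   -1.   -1.  ]]
1 [  24.   16.  -16.    0.  -58. -127.]
1 [  31.   14.  -20.    0.  -57. -134.]
1 [  23.    7.  -29.    0.  -55. -127.]
1 [  19.   12.  -22.    0.  -56. -123.]
1 [  24.   10.    2.    0.  -82. -127.]
-1 [ 24.  16. -16.   0. -58.  53.]
-1 [ 31.  14. -20.   0. -57.  46.]
-1 [ 23.   7. -29.   0. -55.  53.]
-1 [ 19.  12. -22.   0. -56.  57.]
-1 [ 24.  10.   2.   0. -82.  53.]
```

Run:
```python
from h import *
O=ORI(-1)
robot.servo_line([.14,.58,.38],speed=.25)
robot.move_gripper(0.0)
robot.goto(W(.055,.035,.36),O)
print(robot.read_position(),W(.055,.035,.36),robot.read_t(),robot.read_force())
robot.servo_line(W(.055,.035,.15),speed=.2)
print(robot.read_force())
for n in("top","scene"):
    p,k=knob(n); print(n,k); cv2.imwrite(f"pics/{n}1.png",p[:,:,::-1])
a=cv2.imread("pics/top1.png")[180:320,180:360]; b=cv2.imread("pics/scene1.png")[210:370,190:400]
cv2.imwrite("pics/crop1.png",np.hstack([cv2.resize(a,(400,311)),cv2.resize(b,(400,311))]))
print(robot.read_t())
```

```text
[0.59594643 0.04908135 0.35998901] [np.float64(0.5959877798405054), np.float64(0.04827628064742379), 0.36] 4.85 [-0.59525476 -0.66160997  0.51976041]
[-0.71277381 -0.08859169  0.44512998]
top (np.float64(-0.218), np.float64(0.057), array([0.0076, 0.0292, 0.2018]), 201)
scene (np.float64(-0.265), np.float64(0.052), array([0.0071, 0.0353, 0.1639]), 150)
6.15
```

View pics/crop1.png

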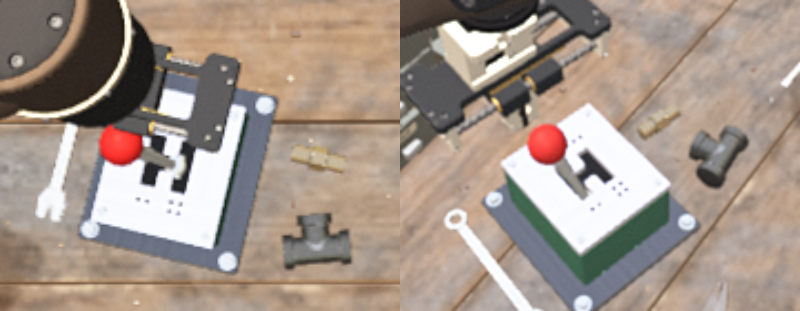

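The scene camera still sees the knob, with the shut fingers standing ahead of it. It reads a=-0.265, f=+0.052. Next I push it back to neutral, checking force and picture.

Run:
```python
from h import *
f0=np.array(robot.read_force())
for x in(.040,.036,.034,.032,.030,.028,.026):
    robot.servo_line(W(x,.035,.15),speed=.04)
    F=np.array(robot.read_force())-f0; p,k=knob("scene"); print(x,F.round(1),k)
    if k and k[1]<.006 or np.linalg.norm(F)>10: break
robot.servo_line(W(.05,.035,.15),speed=.1)
print(knob("scene")[1],robot.read_t())
```

```text
0.04 [ 0.2  0.1 -0.6] (np.float64(-0.266), np.float64(0.056), array([0.0075, 0.0354, 0.1633]), 154)
0.036 [ 1.9  0.2 -0.4] (np.float64(-0.265), np.float64(0.05), array([0.0067, 0.0352, 0.1639]), 150)
0.034 [2.4 1.  0.5] (np.float64(-0.264), np.float64(0.042), array([0.0056, 0.0352, 0.1633]), 155)
0.032 [2.6 1.  0.7] (np.float64(-0.267), np.float64(0.017), array([0.0023, 0.0356, 0.1648]), 151)
0.03 [2.1 0.7 1.1] (np.float64(-0.263), np.float64(0.003), array([0.0004, 0.0351, 0.1643]), 158)
(np.float64(-0.265), np.float64(0.001), array([1.000e-04, 3.530e-02, 1.644e-01]), 152) 8.325
```

Run:
```python
from h import *
robot.servo_line(W(.05,.035,.25),speed=.2)
robot.servo_line(W(0,.11,.25),speed=.2)
robot.servo_line(W(0,.11,.15),speed=.2)
print(robot.read_position(),knob("scene")[1])
f0=np.array(robot.read_force())
for y in np.r_[.085,np.arange(.08,-.021,-.004)]:
    robot.servo_line(W(0,y,.15),speed=.04)
    F=np.array(robot.read_force())-f0; p,k=knob("scene"); k2=knob("top")[1]; print(round(y,3),F.round(1),k and (*k[:2],k[3]),k2 and k2[:2])
    if k and k[0]>.262 or np.linalg.norm(F)>9: break
cv2.imwrite("pics/scene2.png",p[210:370,190:400,::-1]); print(robot.read_t())
```

```text
[0.56052824 0.13355267 0.1506947 ] (np.float64(-0.263), np.float64(0.007), array([0.001 , 0.035 , 0.1633]), 153)
0.085 [ 0.6  0.2 -0.2] (np.float64(-0.317), np.float64(-0.144), 152) (np.float64(-0.261), np.float64(0.002))
0.08 [-0.1 -0.2  1.1] (np.float64(-0.265), np.float64(-0.003), 137) (np.float64(-0.263), np.float64(-0.0))
0.076 [-0.5  0.   0.9] (np.float64(-0.263), np.float64(-0.004), 125) (np.float64(-0.263), np.float64(-0.001))
0.072 [0.7 0.5 0. ] (np.float64(-0.266), np.float64(-0.016), 121) (np.float64(-0.258), np.float64(0.005))
0.068 [1.2 1.1 1.8] (np.float64(-0.245), np.float64(-0.015), 115) (np.float64(-0.241), np.float64(0.002))
0.064 [0.7 1.4 1.5] (np.float64(-0.208), np.float64(-0.021), 109) (np.float64(-0.197), np.float64(0.005))
0.06 [1.1 1.7 0.9] (np.float64(-0.18), np.float64(-0.029), 108) (np.float64(-0.172), np.float64(-0.0))
0.056 [0.5 1.  0.3] (np.float64(-0.15), np.float64(-0.016), 102) (np.float64(-0.142), np.float64(-0.001))
0.052 [0.1 0.9 0.7] (np.float64(-0.121), np.float64(-0.027), 100) (np.float64(-0.113), np.float64(-0.0))
0.048 [0.5 0.7 0.3] (np.float
[... 755 characters left out ...]
t64(-0.017), 105) (np.float64(0.2), np.float64(0.031))
0.016 [0.7 1.1 0.9] (np.float64(0.151), np.float64(-0.012), 107) (np.float64(0.169), np.float64(0.011))
0.012 [ 0.5  0.4 -0. ] (np.float64(0.18), np.float64(-0.013), 106) (np.float64(0.201), np.float64(0.012))
0.008 [ 0.8 -0.1 -0.4] (np.float64(0.211), np.float64(-0.019), 105) (np.float64(0.219), np.float64(0.001))
0.004 [ 0.4 -0.7 -0.1] (np.float64(0.241), np.float64(-0.013), 107) (np.float64(0.246), np.float64(-0.001))
-0.0 [-0.3 -0.9  0.1] (np.float64(0.231), np.float64(-0.265), 108) (np.float64(0.291), np.float64(0.008))
-0.004 [ 1.2  0.5 -0.2] (np.float64(0.266), np.float64(-0.294), 105) (np.float64(0.341), np.float64(0.015))
18.875
```

View pics/scene2.png

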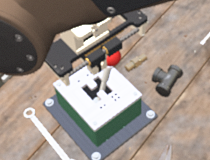

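Run:
```python
from h import *
robot.servo_line(W(0,.03,.15),speed=.1)
robot.servo_line(W(0,.03,.25),speed=.2)
robot.servo_line(W(-.065,-.037,.25),speed=.2)
print(knob("scene")[1],knob("top")[1])
robot.servo_line(W(-.065,-.037,.14),speed=.2)
f0=np.array(robot.read_force())
for x in np.r_[-.035,np.arange(-.03,.0191,.004),.0195]:
    robot.servo_line(W(x,-.037,.14),speed=.04)
    F=np.array(robot.read_force())-f0; p,k=knob("scene"); k2=knob("top")[1]; print(round(x,4),F.round(1),k and (*k[:2],k[3]),k2 and k2[:2])
    if np.linalg.norm(F)>9: break
cv2.imwrite("pics/scene3.png",p[210:370,190:400,::-1]); print(robot.read_t())
```

```text
(np.float64(0.302), np.float64(0.001), array([ 0.0002, -0.0402,  0.1614]), 121) (np.float64(0.303), np.float64(0.001), array([ 0.0002, -0.0402,  0.1602]), 238)
-0.035 [ 0.5 -0.2 -0.4] None (np.float64(0.319), np.float64(0.025))
-0.03 [ 0.2 -0.3 -1.2] None None
-0.026 [-2.9 -0.2  0.4] None None
-0.022 [-1.8  0.2  0.2] None None
-0.018 [-2.6 -1.2  1.3] None None
-0.014 [-2.8 -0.6 -0. ] None None
-0.01 [-2.1 -0.9 -0.3] None None
-0.006 [-1.7 -0.3  0.5] None None
-0.002 [-2.   0.6 -0.1] None None
0.002 [-2.9  0.3 -1.4] None None
0.006 [-2.  -0.5 -1.2] None None
0.01 [-2.2 -0.1 -1.6] None None
0.014 [-2.7 -0.1 -1.7] None None
0.018 [-2.4  0.6 -1.1] None None
0.0195 [-2.2 -0.5 -2.3] None None
27.3583
```

Run:
```python
from h import *
f0=np.array(robot.read_force())
for x in np.arange(.0205,.0266,.001):
    robot.servo_line(W(x,-.037,.14),speed=.02); robot.dwell(.05)
    F=np.array(robot.read_force())-f0; print(round(x,4),F.round(1))
    if np.linalg.norm(F)>5: break
robot.servo_line(W(-.03,-.037,.14),speed=.1)
robot.servo_line(W(-.06,-.037,.25),speed=.2)
robot.servo_line(W(-.12,.15,.3),speed=.2)
robot.dwell(.3)
for n in("top","scene"):
    p,k=knob(n); print(n,k); cv2.imwrite(f"pics/{n}4.png",p[180:330,190:400,::-1])
print(robot.read_t(),robot.read_force())
```

```text
0.0205 [-0.  -0.2 -0.8]
0.0215 [-2.1  0.2 -1.1]
0.0225 [-1.6 -0.5 -1.6]
0.0235 [-3.   1.6 -2.7]
0.0245 [-4.4  3.  -2.2]
top (np.float64(0.301), np.float64(0.359), array([ 0.0475, -0.0375,  0.1513]), 237)
scene None
31.8333 [-0.03107866 -0.09431975  0.39684207]
```

View pics/top4.png

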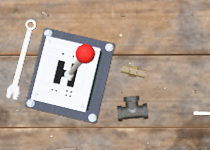

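The top view shows the stick fully forward in the three-dot slot, at a≈0.30 and f≈0.35. The knob is at crop pixel (86,54), the bystanders haven't moved, and the arm is clear.

```bash
python3 -c "
from rig import robot
print(robot.job_done())"
```

```text
the job is handed in; nothing more can be done
None
```

The stick is fully forward in third (lean about 0.30 rad right and 0.35 rad forward by the top camera), the arm is clear, the bystanders look untouched, and I handed the job in at about 32 s; no verdict came back.

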